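# Shut and latch the lid of the plate exposure unit

### The job

A printing plate is already lying on the glass of the exposure unit. Close the lid, press it down against its foam until it is flush with the frame, and turn the black wing knob near its front edge clockwise as far as it goes, so that the hidden tongue lies fully under the front edge of the frame and the lid stays shut by itself. Leave the timer dial and everything else on the bench as they are.

Things in the scene. Friction and masses are not known exactly. Their poses are not given: they have to be found in the camera images.
- unit: Table-top exposure unit: grey case, white top frame, 360 (own x) x 500 (own y) x 115 mm high, does not move. Origin: centre of its underside; own -x is the front, on the robot's side; own z up. The flat frame's top is 115 mm above the bench. The lid fills an opening from own x -140 to 148 mm, own y -135 to 225 mm; right of it (own -y) is a control strip with the timer dial.
- rim_edge (a point): Middle of the inner edge of the frame's front bar, on its top face (own x = -140 mm of the unit). The bar is 40 mm deep and 10 mm thick and hollow underneath: the tongue goes under it. Axes as the unit's.
- lid (a joint): Lid angle (rad): 0 = closed, flush with the frame; grows as the front edge rises. Stiff hinge: it stays where left (1 to 3 N at the front edge moves it). Its foam meets the plate at about 0.055 and pushes back ever harder: holding the lid flush takes about 13 N down at the knob, and let go unlatched it springs up to about 0.03 (8 mm at the knob). Hard stop at 0.
- lid_front (a point): Point on the lid's top face, 270 mm from the hinge axis, midway along the front edge (own y 45 mm of the unit), 14 mm in from that edge. The hinge axis runs along the unit's own y at own x 147 mm, 115 mm above the bench. The lid is a flat aluminium panel, 284 mm from hinge axis to front edge, 354 mm wide (own y -132 to 222 mm), 6 mm thick, clear on both sides of the knob.
- latch (a joint): Wing knob angle (rad), grows clockwise seen from above, 0 to a stop at 2.1, where the tongue points straight out to the front (unit's own -x). At 0.53 the tongue points along the unit's own -y, at less it points inward. Friction 0.05 N m. Past about 1.0 the tongue goes under the frame: unless the lid is flush within 2 mm it jams on the frame's edge, or if forced rides over it and blocks the lid.
- knob_grip (a point): Middle of the knob's wing, on its axis, 24 mm above the lid's top face, 260 mm from the hinge axis, midway across the lid. Own x points along the wing on the tongue's side, own z out of the lid. The wing is an upright plate 9 mm thick, 12 to 36 mm above the lid, 52 mm long (30 mm on the tongue's side of the axis). Below it a round boss, 30 mm across, 3 to 12 mm above the lid, turns with it.
- tongue_tip (a point): Tip of the steel tongue under the lid, 44 mm from the knob's axis, 15.5 mm below the lid's top face (middle of its thickness); the tongue is 14 mm wide and 6 mm thick.
- tape_roll: Cardboard tape roll, 80 mm across, 24 mm high, lying on the rear of the control strip. Leave alone. Origin: centre of its underside.
- gouge: Lino gouge with a wooden handle, 140 mm long, 28 mm high, lying along the front bar of the unit's frame, left of the knob. Leave alone. Origin: its underside, where the handle meets the blade.
- brayer_wide: Ink roller with wooden handle, 170 x 110 x 34 mm, lying on a glass slab at the left. Leave alone. Origin: under the roller.
- brayer_small: Smaller ink roller, 170 x 66 x 34 mm, lying on grey board at the right. Leave alone. Origin: under the roller.
- ink_tube: Aluminium ink tube, 150 x 36 x 32 mm, lying at the right. Leave alone. Origin: its underside's centre.
- lino_block: Mounted lino block, 100 x 75 x 22 mm, lying at the left. Leave alone. Origin: centre of its underside.
- timer_mark (a point): White mark on one end of the timer dial's bar grip, 19 mm from the dial's axis. The dial, 40 mm across with a bar grip 38 mm long and 14 mm thick reaching 44 mm above the frame, is on the control strip at own (-110, -192) mm of the unit. Leave it alone.

How it is judged (in metres and radians):
On the way, in this order (a step that is already met when the one before it is completed fails the run):
1. the lid is down on its foam (value of joint lid below 0.06 rad), for 0.1 s.
2. the tongue is under the frame's front edge with the lid down (value of joint lid below 0.02 rad and value of joint latch above 1.4 rad), for 0.1 s.
At the end, for the whole second after the job is handed in: The lid is shut and at rest (joint below 0.02 rad, about 6 mm at its front edge), held by the latch alone: the wing knob is turned to within 0.25 rad of its stop (joint above 1.85 rad) and the tongue's tip is at least 10 mm behind the inner edge of the frame's front bar and underneath it (value of joint lid below 0.02 rad and value of joint latch above 1.85 rad and x of tongue_tip in the frame of rim_edge below -0.01 m and z of tongue_tip in the frame of rim_edge below -0.008 m and velocity of joint lid between -0.05 and 0.05 rad/s); the robot touches nothing.
It fails at once if the timer dial is turned by more than about 12 degrees (distance of timer_mark from where it was at the start of the episode above 0.004 m).
It fails at once if a bystander is shifted by more than 30 mm (distance of any of tape_roll, gouge, brayer_wide, brayer_small, ink_tube, lino_block from where it was at the start of the episode above 0.03 m).
It also fails if it takes over 58 s, if anything falls off the work surface, if the arm or the gripper's body presses on something with over 40 N, if the wrist force passes 120 N, or if a joint passes its speed limit or range.

### The arm

A 7-joint arm with a two-finger parallel gripper is mounted at the origin on the work surface. World frame = base frame: x ahead of the robot, y to its left, z up, the work surface at z = 0. Lengths are in m, angles in degrees, forces in N, time in s.
With the tool pointing down it reaches from about 0.425 to 0.875 m from the base axis. Payload 4.7 kg.
Tool frame: the origin (TCP) lies at the very end of the fingers, on their centre line; the grasp point (between the pads) lies 19 mm behind it; z points along the fingers, y is the line along which they close (so a half turn about z gives the same grasp; the last joint's range is limited). The gripper opens to 87 mm and grips with 3 to 60 N. Pads are 19 mm wide; open, the fingers measure 117 mm over their backs; the gripper's body (75 mm by 190 mm) begins 51 mm behind the grasp point.
Start: joints at [64.922, 18.392, -4.016, 83.108, 1.295, 78.541, -3.26], TCP at [0.284, -0.585, 0.223] pointing down, gripper open.
Joint ranges: [-163.93, 163.93], [-17.29, 119.83], [-79.2, 71.16], [3.27, 140.29], [-89.18, 269.18], [5.43, 117.66], [-154.24, 154.24]. Speed limits (degrees/s): [147.25, 147.25, 180, 180, 180, 180, 180].

### API

Orientations are given as [roll, pitch, yaw] about the fixed x, y, z axes, in that order (R = Rz(yaw) Ry(pitch) Rx(roll)).
In Python, from cell import telemetry, cams, env gives the robot as it stands.
- The arm moves only by the tool arm_command, never from a script. Its argument "series" is text: rows parted by semicolons, each of 5 numbers parted by spaces: the shift along the tool's x, y, z in mm, then the turn about the tool's z in rad, then the closure in counts, from 0 (fully open) to 255 (shut). A call has 1 to 20 rows; each row shifts and turns the commanded pose from where the row before left it, along the tool's axes as they then stand; what a row does not reach is not made up. A row lasts 1/12 s, in which the tool goes at most 41.7 mm and 7.16 degrees, less where a joint would pass 70% of its speed; a pose out of reach is approached as far as the arm can. A call is refused whole if a number of a shift passes 41.7 or a number of a turn 0.125, either way. A call with a gripper value outside its range is refused whole. The fingers move at their own pace and stop on an object; "squeeze" is the grip in N (left out, the last holds). Time passes only in rows, so rows that do not move let the fingers close. It gives the time, the measured TCP pose, the force, the opening and the grip force at its end, in the units of the state.
- telemetry.get_obs(): the state, without advancing time (a new reading comes with each control period).
- cams.read_camera(name): name is "scene" or "top" or "wrist"; returns the picture (480x640x3 uint8, blue, green, red); there is no depth.
- cams.calibration(name): a dict with "K" (3x3 intrinsics, pixels), "origin" and "rotation" of the camera in the world; the wrist camera has in their place "hand_eye" (4x4, takes a point from camera to tool coordinates, whose origin is the TCP and whose axes are the flange's). Camera axes: x right, y down, z forward; pixel columns grow to the right and rows downward; lengths in m; the calibration is good to about 2 mm. A picture is of the moment at which its call begins: read the wrist's pose just before it. calibration takes no time and is no camera call.
- env.sign_off(): hands the job in; it is judged then, once.
The state is a dict: "time_s": time; "qpos": joint angles; "joint_velocities": joint speeds; "effort": joint torques, N m; "tool_pos": TCP position; "tool_rot": TCP orientation; "force": force on the tool from outside, world axes, zero at the start; "wrist_torque": the same for the moment, N m; "grip_width": finger opening in m; "grasp_force": force on a finger pad.
Only numpy, scipy, OpenCV 4.12 (cv2) and the standard library are available. Lean on these libraries where they do the work, as an engineer would, in place of code of your own. Each camera call takes 0.05 s, during which the arm holds its last target. There are 200 camera calls.

## Working session

There is one attempt and no reset: what is moved stays moved. The work goes in short steps, Python scripts to look and compute and a tool call to move; the robot and the scene stay as the last step left them, time stands still between calls to the robot, and variables do not carry over. Pictures are saved under pics/ and viewed, at most 10 in all, crops included, and the job is handed in when it is done.

Besides the shell and the picture viewer there is one more tool, called as name(argument=value, ...) on one line, values as JSON. arm_command: Moves the arm, as the interface text tells. Its arguments: {"type":"object","properties":{"series":{"type":"string"},"squeeze":{"type":"number"}},"required":["series"]}

```bash
mkdir -p pics; ls; python3 - <<'E'
from cell import telemetry,cams
import cv2
print(telemetry.get_obs())
for n in("scene","top","wrist"):
    cv2.imwrite(f"pics/{n}0.png",cams.read_camera(n)); print(n,cams.calibration(n))
E
```

```text
pics
{'time_s': 0.0, 'qpos': array([64.92172351, 18.4383025 , -4.01589871, 83.17564714,  1.29509662,
       78.54113396, -3.25813371]), 'joint_velocities': array([-0.08261845, -0.04415312,  0.02628646,  0.02124749,  0.0624941 ,
       -0.0256394 ,  0.04738347]), 'effort': array([-2.51755080e-05, -4.91289496e+01, -4.03907290e-01, -3.12527633e+01,
       -6.38609659e-02,  4.36439062e-02,  1.91382642e-04]), 'tool_pos': array([ 0.28349089, -0.58429598,  0.22146363]), 'tool_rot': array([-1.79890168e+02,  5.80749547e-03,  2.58902822e+01]), 'force': array([-0.30252525,  1.06774777, -0.03045745]), 'wrist_torque': array([-0.03265977, -0.0680162 ,  0.01069415]), 'grasp_force': 0.0, 'grip_width': 0.0873566524101589}
scene {'K': array([[572.93266151,   0.        , 318.89617126],
       [  0.        , 572.93266151, 232.46582855],
       [  0.        ,   0.        ,   1.        ]]), 'origin': array([0.41976559, 0.5422806 , 1.23916837]), 'rotation': array([-152.84327881,   -0.47444014, -166.23151966])}
top {'K': array([[543.47240692,   0.        , 322.46658012],
       [  0.        , 543.47240692, 242.1609937 ],
       [  0.        ,   0.        ,   1.        ]]), 'origin': array([ 0.22711642, -0.01361539,  1.61154193]), 'rotation': array([-168.13283971,    0.25753944,  -87.91461053])}
wrist {'K': array([[388.21104894,   0.        , 318.91873252],
       [  0.        , 388.21104894, 238.87241058],
       [  0.        ,   0.        ,   1.        ]]), 'hand_eye': array([[-1.17893021e-03, -9.59983262e-01, -2.80054901e-01,
         7.79602274e-02],
       [ 9.99999282e-01, -1.19141095e-03, -1.25671046e-04,
        -1.80176217e-04],
       [-2.13018374e-04, -2.80054848e-01,  9.59983977e-01,
        -1.61783475e-01],
       [ 0.00000000e+00,  0.00000000e+00,  0.00000000e+00,
         1.00000000e+00]])}
```

View pics/scene0.png

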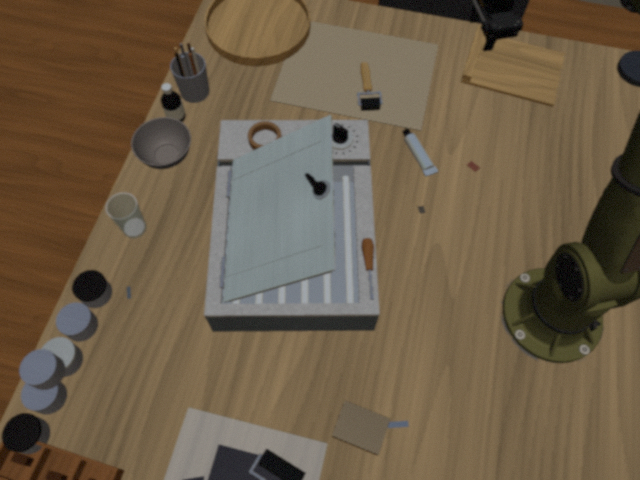

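View pics/top0.png

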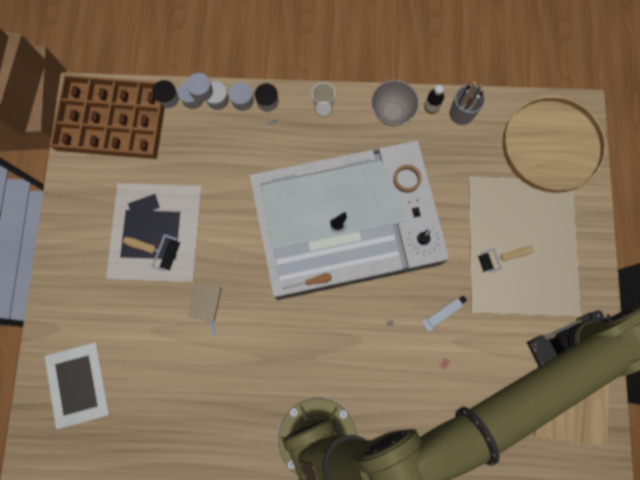

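The scene picture shows the lid standing ajar with the knob at about (318,187). In the top view the knob is at about (338,222), the frame corners are near (250,175), (418,142), (447,262) and (275,293), and the dial is at (424,238). I'll enlarge the unit.

```bash
python3 - <<'E'
import cv2,numpy as np
a=cv2.imread("pics/top0.png")[130:305,240:460]; b=cv2.imread("pics/scene0.png")[110:335,200:385]
a=cv2.resize(a,None,fx=3.4,fy=3.4,interpolation=cv2.INTER_CUBIC); a=cv2.convertScaleAbs(a,alpha=1.3)
cv2.imwrite("pics/a.png",a); print(a.shape)
E
```

```text
(595, 748, 3)
```

View pics/a.png

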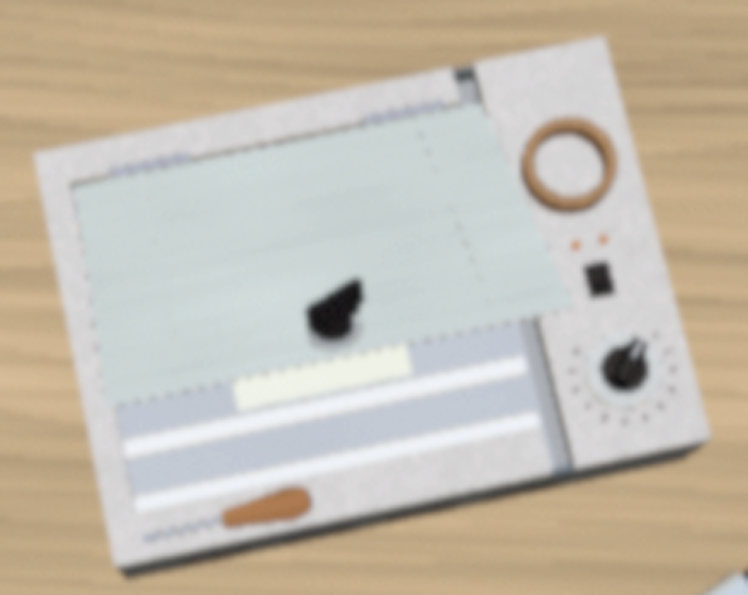

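The crop shows the frame-top corners at (35,153), (605,38), (708,437) and (117,567). The lid's front corners are at (115,403) and (570,305), and the knob base is at about (333,320), with its wing pointing up and to the right at (358,285).

```bash
cat > h.py <<'E'
import numpy as np
from scipy.spatial.transform import Rotation as R
from scipy.optimize import least_squares
from cell import telemetry,cams
def cam(n):
    c=cams.calibration(n)
    if n!="wrist": return c["K"],R.from_euler("xyz",c["rotation"],degrees=True).as_matrix(),np.array(c["origin"])
    o=telemetry.get_obs(); Rt=R.from_euler("xyz",o["tool_rot"],degrees=True).as_matrix(); H=c["hand_eye"]
    return c["K"],Rt@H[:3,:3],Rt@H[:3,3]+o["tool_pos"]
def proj(P,C):
    K,r,o=C; q=(np.atleast_2d(P)-o)@r@K.T; return q[:,:2]/q[:,2:]
def plane(px,z,C):
    K,r,o=C; px=np.atleast_2d(px); d=np.c_[px,np.ones(len(px))]@np.linalg.inv(K).T@r.T
    return o+d*((z-o[2])/d[:,2])[:,None]
def unit(p):  # p=x,y,yaw -> func own->world
    r=R.from_euler("z",p[2]).as_matrix(); return lambda q: np.atleast_2d(q)@r.T+[p[0],p[1],0]
def lidpt(d,y,h,a): # d from hinge axis, height h above lid top face (closed: top at 115)
    return np.array([147-d*np.cos(a)-h*-np.sin(a)*-1*-1, y, 115+d*np.sin(a)+h*np.cos(a)])/1000
E
sed -i 's/-h\*-np.sin(a)\*-1\*-1/+h*np.sin(a)/' h.py
python3 - <<'E'
from h import *
C=cam("top"); f=lambda p:np.array(p)/3.4+[240,130]-0.35
fr=f([[35,153],[605,38],[708,437],[117,567]]); own=np.array([[.18,.25,.115],[.18,-.25,.115],[-.18,-.25,.115],[-.18,.25,.115]])
print(plane(fr,.115,C))
s=least_squares(lambda p:(proj(unit(p)(own),C)-fr).ravel(),[.7,0,.2]); print(s.x,np.degrees(s.x[2]),s.fun.round(1))
U=unit(s.x); lf=f([[115,403],[570,305]])
g=least_squares(lambda a:(proj(U([lidpt(284,222,0,a[0]),lidpt(284,-132,0,a[0])]),C)-lf).ravel(),[.6]); print("lid",g.x,g.fun)
a=g.x[0]
for n,q in dict(knobclosed=lidpt(260,45,24,0),frontclosed=lidpt(270,45,0,0),knob=lidpt(260,45,24,a),front=lidpt(270,45,0,a),dial=[-.11,-.192,.159]).items(): print(n,U(q).round(4),proj(U(q),C).round(0),proj(U(q),cam("scene")).round(0))
E
```

```text
[[ 0.7330197   0.2213462   0.115     ]
 [ 0.8538011  -0.26259896  0.115     ]
 [ 0.50786487 -0.34726305  0.115     ]
 [ 0.38366122  0.13236415  0.115     ]]
[ 0.61970698 -0.0640128   0.24776392] 14.195826782331253 [-0.4  0.  -0.1 -0.6  1.2  0.5 -0.7 -0.1]
lid [0.62850881] [-2.74601448  0.44583632  1.29618895  0.23643141]
knobclosed [[ 0.4991 -0.0481  0.139 ]] [[341. 256.]] [[344. 221.]]
frontclosed [[ 0.4894 -0.0506  0.115 ]] [[342. 261.]] [[348. 226.]]
knob [[ 0.561  -0.0325  0.2873]] [[337. 221.]] [[315. 185.]]
front [[ 0.5394 -0.0379  0.2737]] [[339. 230.]] [[326. 189.]]
dial [[ 0.5602 -0.2771  0.159 ]] [[426. 236.]] [[340. 128.]]
```

```bash
cat >> h.py <<'E'
U=unit([0.6197,-0.0640,0.2478])
def to(w,yaw=None): # world target -> shift in tool axes (mm), turn about tool z (rad)
    o=telemetry.get_obs(); Rt=R.from_euler("xyz",o["tool_rot"],degrees=True).as_matrix()
    s="" if yaw is None else np.radians(o["tool_rot"][2]-yaw)
    return ((np.ravel(w)-o["tool_pos"])@Rt*1000).round(1),s
E
python3 - <<'E'
from h import *
t=U(lidpt(270,-25,0,.63))[0]; print(t,to(t+[0,0,.07],134))
C=cam("top"); g=plane(np.array([[310,497],[225,520]])/3.4+[240,130],.135,C); print(g, (g-[.6197,-.064,0])@R.from_euler("z",.2478).as_matrix())
E
```

```text
[ 0.55683822 -0.10569172  0.27406908] (array([ 454.9, -311.5, -121.9]), np.float64(-1.8868754118321422))
[[ 0.44261631 -0.02300811  0.135     ]
 [ 0.42153467  0.04466439  0.135     ]] [[-0.16162041  0.0831734   0.135     ]
 [-0.16545994  0.15394953  0.135     ]]
```

arm_command(series="0 0 -30 0 255; 0 0 -31 0 255; 0 0 -30 0 255; 0 0 -31 0 255; 30 -21 0 0 255; 30 -21 0 0 255; 30 -21 0 0 255; 30 -21 0 0 255; 30 -21 0 0 255; 30 -21 0 0 255; 31 -21 0 0 255; 30 -21 0 0 255; 30 -21 0 0 255; 30 -21 0 0 255; 31 -21 0 0 255; 30 -21 0 0 255; 31 -20 0 0 255; 31 -20 0 0 255; 31 -20 0 0 255; 0 0 0 0 255", squeeze=20)

```text
time_s: 1.82
tool_pos: [0.5594, -0.0958, 0.3441]
tool_rot: [-179.8, -0.2, 26.6]
force: [-0.3, 1.7, -0.3]
grip_width: 0.0005
grasp_force: 0.0
```

arm_command(series="0 0 0 -0.118 255; 0 0 0 -0.118 255; 0 0 0 -0.118 255; 0 0 0 -0.118 255; 0 0 0 -0.118 255; 0 0 0 -0.118 255; 0 0 0 -0.118 255; 0 0 0 -0.118 255; 0 0 0 -0.118 255; 0 0 0 -0.118 255; 0 0 0 -0.118 255; 0 0 0 -0.118 255; 0 0 0 -0.118 255; 0 0 0 -0.118 255; 0 0 0 -0.118 255; 0 0 0 -0.118 255; 0 0 0 0 255")

```text
time_s: 3.23
tool_pos: [0.5566, -0.1057, 0.3442]
tool_rot: [-180.0, -0.0, 134.2]
force: [0.1, 0.0, -0.4]
grip_width: 0.0005
grasp_force: 0.0
```

```bash
python3 - <<'E'
from h import *
import cv2
for a in (.63,.5,.35,.2,.1,.03,0):
    print(a,to(U(lidpt(268,-25,0,a))[0],134))
o=telemetry.get_obs();print(o["tool_pos"],o["tool_rot"],o["qpos"],o["force"])
C=cam("wrist");cv2.imwrite("pics/w1.png",cams.read_camera("wrist"))
E
```

```text
0.63 (array([-1. ,  1.6, 71.3]), np.float64(0.003910167095422423))
0.5 (array([  8.3, -14.5, 100.7]), np.float64(0.003910167095422423))
0.35 (array([ 16.6, -28.9, 137.3]), np.float64(0.003910167095422423))
0.2 (array([ 22. , -38.3, 176. ]), np.float64(0.003910167095422423))
0.1 (array([ 24. , -41.7, 202.5]), np.float64(0.003910167095422423))
0.03 (array([ 24.6, -42.8, 221.2]), np.float64(0.003910167095422423))
0 (array([ 24.7, -42.9, 229.2]), np.float64(0.003910167095422423))
[ 0.55662249 -0.10567955  0.34421243] [-1.79973776e+02 -2.69326419e-02  1.34224036e+02] [ 39.32713794   8.86813626 -35.53420156  82.5235158    5.14215068
  90.2769906   48.36377475] [ 0.09117291  0.01861213 -0.42313817]
```

View pics/w1.png

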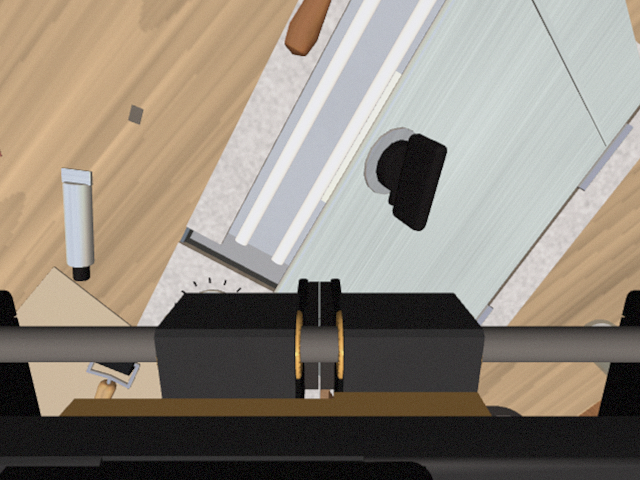

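The wrist view shows the knob on the lid at about (405,180), clear of the closed fingers at (320,290), which are over the lid just inside its front edge. I'll push down along the lid's arc.

arm_command(series="0 0 20 0 255; 0 0 20 0 255; 0 0 20 0 255; 0 0 10 0 255; 2.8 -4.8 10.3 0 255; 2.8 -4.8 10.3 0 255; 2.8 -4.8 10.3 0 255; 2 -3.6 9.2 0 255; 2 -3.6 9.2 0 255; 2 -3.6 9.2 0 255; 2 -3.6 9.2 0 255; 1.3 -2.4 9.7 0 255; 1.3 -2.4 9.7 0 255; 1.3 -2.4 9.7 0 255; 1.3 -2.4 9.7 0 255; 0.7 -1.1 8.8 0 255; 0.7 -1.1 8.8 0 255; 0.7 -1.1 8.8 0 255; 0 0 0 0 255")

```text
time_s: 4.87
tool_pos: [0.5088, -0.1174, 0.1394]
tool_rot: [-179.9, -0.2, 134.1]
force: [-1.5, -0.1, 0.2]
grip_width: 0.0002
grasp_force: 0.0
```

arm_command(series="0.2 -0.4 5 0 255; 0.2 -0.4 5 0 255; 0.2 -0.3 5 0 255; 0 0 4 0 255; 0 0 3 0 255; 0 0 0 0 255; 0 0 0 0 255; 0 0 0 0 255")

```text
time_s: 5.53
tool_pos: [0.5093, -0.1179, 0.12]
tool_rot: [-180.0, 0.0, 134.1]
force: [-1.7, -0.1, 5.2]
grip_width: 0.0002
grasp_force: 2.3
```

arm_command(series="0 0 -15 0 255; 0 0 -25 0 255; 0 0 -30 0 255; 0 0 -30 0 150; 0 0 0 0 150; 0 0 0 0 150; 0 0 0 0 150; 0 0 0 0 150")

```text
time_s: 6.2
tool_pos: [0.5083, -0.1177, 0.218]
tool_rot: [-179.9, -0.1, 134.1]
force: [-0.1, -0.0, -0.1]
grip_width: 0.0258
grasp_force: 0.0
```

```bash
python3 - <<'E'
from h import *
import cv2
C=cam("wrist");cv2.imwrite("pics/w2.png",cams.read_camera("wrist"))
o=telemetry.get_obs();print(o["tool_pos"],o["tool_rot"],o["force"],o["grip_width"])
for h in(0,24,36):print(h,proj(U(lidpt(260,45,h,.03)),C))
E
```

```text
[ 0.50834341 -0.11765008  0.21800341] [-1.79931331e+02 -1.35336360e-01  1.34060961e+02] [ 0.05064612 -0.39856564 -1.43429952] 0.029459481361260663
0 [[381.85193785 158.36823302]]
24 [[389.13516677 162.17260072]]
36 [[393.35162007 164.37504952]]
```

View pics/w2.png

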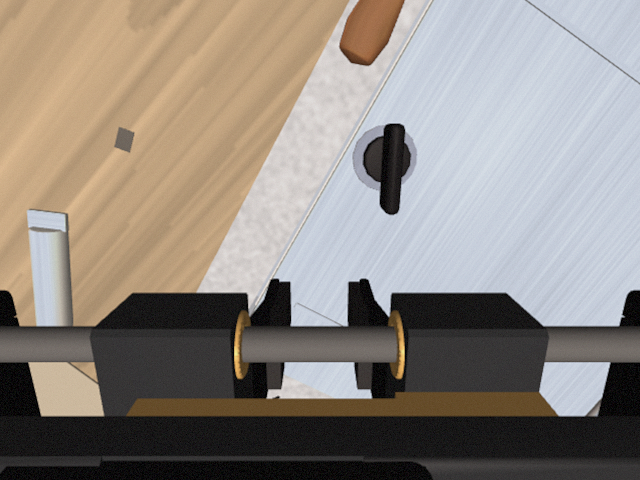

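The wrist view shows the wing running from (395,124) to (390,213), with its axis at about (393,164). That agrees with the predicted position.

```bash
python3 - <<'E'
from h import *
C=cam("wrist"); p=plane([[394.5,126],[390.5,208],[393,164]],.158,C); print(p)
d=p[1]-p[0]; w=np.degrees(np.arctan2(d[1],d[0])); print("wing yaw",w+180,np.linalg.norm(d))
k=U(lidpt(260,45,24,.03))[0]; print("knob",k,to([k[0],k[1],.18],w+180))
print(telemetry.get_obs()["qpos"])
E
```

```text
[[ 0.48568615 -0.03310079  0.158     ]
 [ 0.51760353 -0.06594494  0.158     ]
 [ 0.50016154 -0.04771057  0.158     ]]
wing yaw 134.1801217803718 0.04579800192947292
knob [ 0.49992575 -0.047885    0.14678803] (array([55.9, 42.5, 38.1]), np.float64(-0.002079745864787974))
[ 42.97484377   4.93950768 -34.45171549 100.42791737   2.85348927
  75.66221873  51.96912683]
```

arm_command(series="19 14 0 0 150; 19 14 0 0 150; 18 14.5 0 0 150; 0 0 10 0 150; 0 0 15 0 150; 0 0 15 0 150; 0 0 15 0 150; 0 0 10 0 150; 0 0 8 0 150; 0 0 4 0 150; 0 0 3 0 150; 0 0 0 0 150; 0 0 0 0 150")

```text
time_s: 7.33
tool_pos: [0.5012, -0.048, 0.1401]
tool_rot: [180.0, 0.0, 134.1]
force: [-0.4, 0.6, 0.3]
grip_width: 0.0359
grasp_force: 0.0
```

Close gently, then press.

arm_command(series="0.6 -0.6 2 0 150; 0 0 1 0 200; 0 0 0 0 255; 0 0 0 0 255; 0 0 0 0 255; 0 0 0 0 255; 0 0 0 0 255; 0 0 0 0 255; 0 0 0 0 255", squeeze=25)

```text
time_s: 8.08
tool_pos: [0.5002, -0.0479, 0.1368]
tool_rot: [180.0, 0.0, 134.1]
force: [2.2, 0.6, -0.6]
grip_width: 0.0089
grasp_force: 25.0
```

arm_command(series="0 0 2 0 255; 0 0 2 0 255; 0 0 2 0 255; 0 0 2 0 255; 0 0 2 0 255; 0 0 1 0 255; 0 0 0 0 255; 0 0 0 0 255; 0 0 0 0 255")

```text
time_s: 8.83
tool_pos: [0.4997, -0.0481, 0.1284]
tool_rot: [-179.9, 0.0, 134.0]
force: [-8.5, 0.8, 20.3]
grip_width: 0.0091
grasp_force: 25.0
```

arm_command(series="0.7 -0.7 1 0 255; 0 0 1 0 255; 0 0 0 0 255; 0 0 0 0 255; 0 0 0 0 255")

```text
time_s: 9.25
tool_pos: [0.4998, -0.0481, 0.1282]
tool_rot: [-179.9, 0.1, 134.0]
force: [-10.9, 1.0, 31.0]
grip_width: 0.0086
grasp_force: 25.0
```

The lid is against its hard stop. Now turn in parts.

arm_command(series="0 0 -0.5 0.06 255; 0 0 0 0.08 255; 0 0 0 0.08 255; 0 0 0 0.08 255; 0 0 0 0.08 255; 0 0 0 0.08 255; 0 0 0 0.08 255; 0 0 0 0.08 255; 0 0 0 0.08 255; 0 0 0 0.08 255; 0 0 0 0 255; 0 0 0 0 255", squeeze=35)

```text
time_s: 10.25
tool_pos: [0.4992, -0.0484, 0.1283]
tool_rot: [-180.0, 0.2, 89.3]
force: [-10.8, 1.3, 27.2]
grip_width: 0.0088
grasp_force: 35.0
```

```bash
python3 - <<'E'
from h import *
o=telemetry.get_obs();print(o["qpos"],o["wrist_torque"],o["force"],o["tool_pos"])
E
```

```text
[ 35.46077409   6.53117014 -34.77704263 109.656328     4.27167771
  65.03473531  -1.6068417 ] [-0.0354206   2.54203135 -0.04513788] [-10.81423865   1.34769958  27.23937169] [ 0.49917959 -0.04836035  0.12827077]
```

arm_command(series="0 0 0 0.08 255; 0 0 0 0.08 255; 0 0 0 0.08 255; 0 0 0 0.08 255; 0 0 0 0.08 255; 0 0 0 0.08 255; 0 0 0 0.08 255; 0 0 0 0.08 255; 0 0 0 0 255")

```text
time_s: 11.0
tool_pos: [0.4986, -0.0482, 0.1282]
tool_rot: [180.0, 0.1, 52.5]
force: [-12.5, 0.5, 28.8]
grip_width: 0.0087
grasp_force: 35.0
```

arm_command(series="0 0 0 0.08 255; 0 0 0 0.08 255; 0 0 0 0.08 255; 0 0 0 0.08 255; 0 0 0 0.08 255; 0 0 0 0.08 255; 0 0 0 0.08 255; 0 0 0 0.08 255; 0 0 0 0.03 255; 0 0 0 0 255; 0 0 0 0 255; 0 0 0 0 255")

```text
time_s: 12.0
tool_pos: [0.4984, -0.0478, 0.1282]
tool_rot: [179.9, 0.1, 14.3]
force: [-12.6, 2.0, 28.5]
grip_width: 0.0088
grasp_force: 35.0
```

```bash
python3 - <<'E'
from h import *
o=telemetry.get_obs();print(o["qpos"],o["wrist_torque"],o["force"],o["tool_pos"],o["tool_rot"])
E
```

```text
[ 30.91650164   6.06708203 -29.9526514  109.82235563   3.43769483
  65.05119146 -76.04816568] [ 0.34447605  3.03829719 -0.01224845] [-12.58498622   1.97360321  28.51640157] [ 0.49841193 -0.04776332  0.12820916] [1.79937053e+02 1.16476378e-01 1.43055024e+01]
```

arm_command(series="0 0 0 0.04 255; 0 0 0 0 255; 0 0 0 -0.03 255; 0 0 -2 0 255; 0 0 -1 0 200; 0 0 0 0 140; 0 0 0 0 140; 0 0 0 0 140; 0 0 0 0 140; 0 0 0 0 140; 0 0 -10 0 140; 0 0 -25 0 140; 0 0 -30 0 140; 0 0 -30 0 140; 0 0 -20 0 140; 0 0 0 0 140; 0 0 0 0 140")

```text
time_s: 13.42
tool_pos: [0.4995, -0.0476, 0.2434]
tool_rot: [179.9, -0.1, 13.8]
force: [-0.0, 0.1, -0.1]
grip_width: 0.0392
grasp_force: 0.0
```

```bash
python3 - <<'E'
from h import *
import cv2
C=cam("wrist");w=cams.read_camera("wrist");cv2.imwrite("pics/w3.png",w)
t=cams.read_camera("scene");cv2.imwrite("pics/s3.png",t)
for a in(0,.03): print(a,proj(U([lidpt(260,45,36,a),lidpt(284,222,0,a),lidpt(284,-132,0,a),lidpt(284,45,0,a)]),C).round(0).tolist())
E
```

```text
0 [[320.0, 245.0], [97.0, 263.0], [544.0, 259.0], [320.0, 261.0]]
0.03 [[320.0, 247.0], [91.0, 266.0], [550.0, 262.0], [320.0, 264.0]]
```

View pics/w3.png

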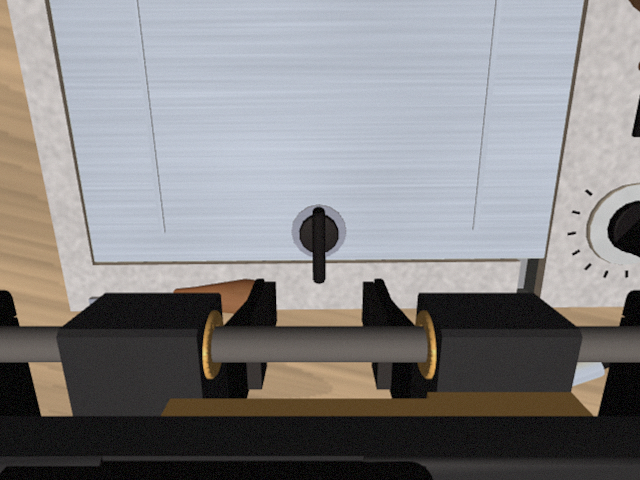

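The lid lies flush with the frame, with its front corners at (93,263) and (547,258). The wing points straight to the front along column 319, so the knob is at its stop. The gripper is clear and the gouge and dial haven't moved.

```bash
python3 -c "
from cell import env
print(env.sign_off())"
```

```text
the job is handed in; nothing more can be done
None
```

I closed the lid, pressed it flush, turned the wing knob clockwise to its stop, and handed the job in at about 13.5 s; the last wrist view showed the lid down, the knob pointing straight to the front and the gripper clear, but the sign-off returned no verdict.

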